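# Turn up the bead tin

### The job

The tall square tin is standing upside down on the embroidery table. Turn it over for use: lay it on its side across the top of the turned wooden rest and let go, then take it again from the other side and stand it upright, open mouth up, in the middle of the round wooden coaster, and let go.

Things in the scene. Friction and masses are not known exactly. Their poses are not given: they have to be found in the camera images.
- tall_tin: Plain steel tin, 50 x 50 mm square, 76 mm long, 3 mm walls, 0.15 kg, one end open; starts mouth down on the table. Near it, also mouth down but not wanted: a 40 mm tall square tin and a 44 mm tall round cup. Origin: centre of the tin, 38 mm from either end. z axis points out of the CLOSED end: up at the start, to point down at the end; x and y are square to its sides.
- rest: Turned wooden rest, fixed: a squat post 40 mm high with a flat round top 48 mm across, a 40 mm waist and a 68 mm foot. The lying tin overhangs this top, so fingers can pass on either side of the post. Origin: centre of its underside, on the table; z up; top face 40 mm above the origin.
- coaster: Round flat wooden coaster, 96 mm across, 8 mm thick, fixed to the table. Origin: centre of its underside, on the table; z up; top face 8 mm above the origin.

How it is judged:
By the outcome, as a careful person would: the job done as asked, in the order asked, and still so for the second after the job is handed in, with the robot touching nothing.
It also fails if it takes over 56 s, if anything falls off the work surface, if the arm or the gripper's body presses on something with over 40 N, if the wrist force passes 120 N, or if a joint passes its speed limit or range.

### The arm

A 7-joint arm with a two-finger parallel gripper is mounted at the origin on the work surface. World frame = base frame: x ahead of the robot, y to its left, z up, the work surface at z = 0. Lengths are in m, angles in rad, forces in N, time in s.
With the tool pointing down it reaches from about 0.4 to 0.85 m from the base axis. Payload 10.4 kg.
Tool frame: the origin (TCP) lies on the centre line of the jaws, within the pads' length; the fingertips stand r.tip_extent ahead of it and the grasp point (between the pads) lies 3 mm ahead of it (r.tip_extent is the distance from the TCP to the fingertips, in m); z points along the fingers, y is the direction in which the jaws open and shut (so a half turn about z gives the same grasp; the last joint's range is limited). The gripper opens to 87 mm and grips with 3 to 60 N. Pads are 19 mm wide; open, the fingers measure 117 mm over their backs; the gripper's body (75 mm by 190 mm) begins 51 mm behind the grasp point.
Start: joints at [1.158, 0.332, -0.065, 1.46, 0.022, 1.35, -0.088], TCP at [0.238, -0.578, 0.212] pointing down, gripper open.
Joint ranges: [-2.6, 2.6], [-0.5, 2.12], [-1.47, 1.34], [0.16, 2.42], [-1.27, 4.41], [0.06, 2.06], [-2.6, 2.6]. Speed limits (rad/s): [2.22, 2.22, 2.79, 2.79, 3.14, 3.14, 3.14].

### API

Orientations are given as a unit quaternion [x, y, z, w].
In Python, from bench import r gives the robot as it stands. The module is installed in compiled form; this text tells all that it offers.
- The arm moves only by the shell command python3 -m jog 'ROWS' [FORCE]. ROWS is JSON, a list of rows, each a list of 5 numbers: the shift along the tool's x, y, z in cm, then the turn about the tool's z in rad, then the closure, from 0 (fully open) to 1 (shut). A call has exactly 10 rows; each row shifts and turns the pose as measured when the row begins, along the tool's axes as they then stand; what a row does not reach is not made up. A row lasts 1/10 s, in which the tool goes at most 50 mm and 8.59 degrees, less where a joint would pass 70% of its speed; a pose out of reach is approached as far as the arm can. A call with a gripper value outside its range is refused whole. The fingers move at their own pace and stop on an object; FORCE is the grip in N (left out, the last holds). Time passes only in rows, so rows that do not move let the fingers close, or fill a call up. It gives the time, the measured TCP pose, the force and the opening at its end, in the units of the state.
- r.read_state(): the state, without advancing time (a new reading comes with each control period).
- r.camera(name): name is "side" or "top"; returns a dict with "pixels" (480x640x3 uint8, red, green, blue), "fx", "fy", "cx", "cy" (pixels), "k1" (the pictures are not rectified: a ray, as slopes to the right and down, at radius r is drawn at 1 + k1 r^2 times it, then the intrinsics apply), "camera_from_world" (4x4, takes a point from world to camera coordinates). Camera axes: x right, y up, looking along -z (the intrinsics and any distortion apply to the point x, -y, -z); pixel columns grow to the right and rows downward; lengths in m; the calibration is good to about 2 mm. A picture is of the moment at which its call begins. There is no depth.
- r.close_job(): hands the job in, once; it reports no verdict.
The state is a dict: "time": time; "joint_positions": joint angles; "joint_vel": joint speeds; "joint_torque": joint torques, N m; "ee_pos": TCP position; "eef_rot": TCP orientation; "ft_force": force on the tool from outside, world axes, zero at the start; "torque": the same for the moment, N m; "width": finger opening in m.
Only numpy, scipy, OpenCV 4.12 (cv2) and the standard library are available. Lean on these libraries where they do the work, as an engineer would, in place of code of your own. Each camera call takes 0.05 s, during which the arm holds its last target. There are 200 camera calls.

## Working session

There is one attempt and no reset: what is moved stays moved. The work goes in short steps, Python scripts to look and compute and a shell command to move; the robot and the scene stay as the last step left them, time stands still between calls to the robot, and variables do not carry over. Pictures are saved under pics/ and viewed, about 8 in all and at most 12, crops included, and the job is handed in when it is done.

```bash
mkdir -p pics
cat > h.py <<'E'
import numpy as np, cv2
from bench import r
from scipy.spatial.transform import Rotation as R
def snap(n,f):
    c=r.camera(n); cv2.imwrite('pics/'+f+'.png',c['pixels'][:,:,::-1]); np.savez('pics/'+f,**{k:c[k] for k in c if k!='pixels'}); return c
def crop(f,u0,v0,w,h,s):
    im=cv2.imread('pics/'+f+'.png')[v0:v0+h,u0:u0+w]; cv2.imwrite('pics/%s_c%d_%d.png'%(f,u0,v0),cv2.resize(im,None,fx=s,fy=s,interpolation=cv2.INTER_CUBIC))
def proj(c,P):
    P=np.atleast_2d(P); T=np.array(c['camera_from_world']); q=P@T[:3,:3].T+T[:3,3]
    x=q[:,0]/-q[:,2]; y=-q[:,1]/-q[:,2]; d=1+c['k1']*(x*x+y*y)
    return np.c_[c['fx']*x*d+c['cx'],c['fy']*y*d+c['cy']]
def unproj(c,uv,z):
    uv=np.atleast_2d(uv).astype(float); K=np.array([[c['fx'],0,c['cx']],[0,c['fy'],c['cy']],[0,0,1]],float)
    p=cv2.undistortPoints(uv[:,None],K,np.array([float(c['k1']),0,0,0]))[:,0]
    T=np.array(c['camera_from_world']); d=np.c_[p[:,0],-p[:,1],-np.ones(len(p))]@T[:3,:3]; o=-T[:3,:3].T@T[:3,3]
    return o+d*((z-o[2])/d[:,2])[:,None]
def st():
    s=r.read_state(); print('t',s['time'],'p',np.round(s['ee_pos'],4),'w',round(float(s['width']),4),'F',np.round(s['ft_force'],1)); print(np.round(R.from_quat(s['eef_rot']).as_matrix(),3).tolist()); return s
E
python3 - <<'E'
from h import *
s=st(); print(r.tip_extent)
for n in('top','side'):
    c=snap(n,n+'0'); T=np.array(c['camera_from_world']); print(n,c['fx'],c['k1'],-T[:3,:3].T@T[:3,3],-T[2,:3])
E
```

```text
t 0.0 p [ 0.2373 -0.5777  0.2115] w 0.0865 F [-0.1 -0.1  0.5]
[[0.925, 0.38, -0.001], [0.38, -0.925, 0.001], [-0.0, -0.001, -1.0]]
0.022
top 533.4671271989935 -0.049591961154139746 [ 0.44098617 -0.01013229  0.90815449] [ 0.07041111 -0.002177   -0.99751568]
side 435.97552316125274 -0.1001650004217223 [0.29380019 0.69400974 0.57324265] [ 0.2219477  -0.78286077 -0.58126434]
```

View pics/top0.png

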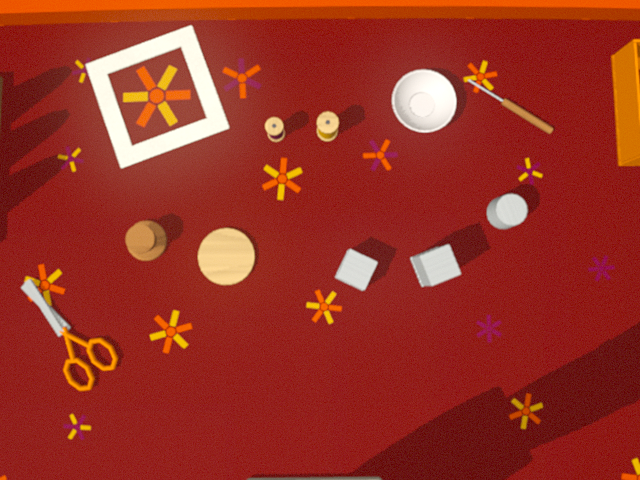

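View pics/side0.png

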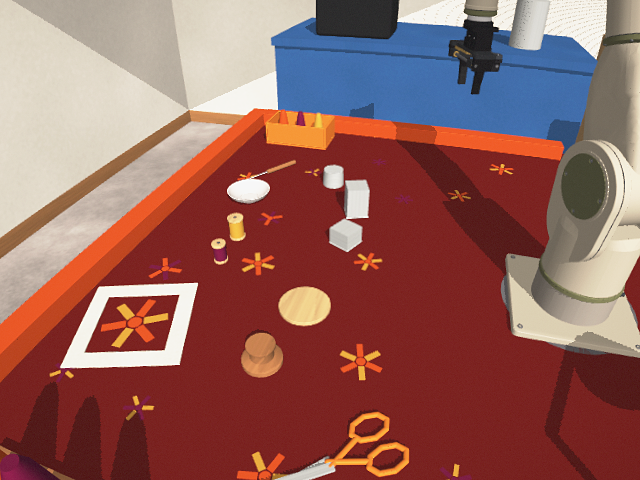

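The top view shows the tall tin near (436,265), with the short tin at (357,270) and the cup at (507,211). The rest top is near (146,238) and the coaster near (227,257). The side view agrees. I'll enlarge the tins and the rest.

Run:
```python
from h import *
im=cv2.imread('pics/top0.png')
a=cv2.resize(im[220:300,330:480],None,fx=5,fy=5,interpolation=cv2.INTER_CUBIC)
b=cv2.resize(im[210:290,115:265],None,fx=5,fy=5,interpolation=cv2.INTER_CUBIC)
c=np.vstack([a[:300],b[:300]]);cv2.imwrite('pics/crop0.png',np.vstack([a[50:350],b[:300]]))
```

```text
(no output)
```

View pics/crop0.png

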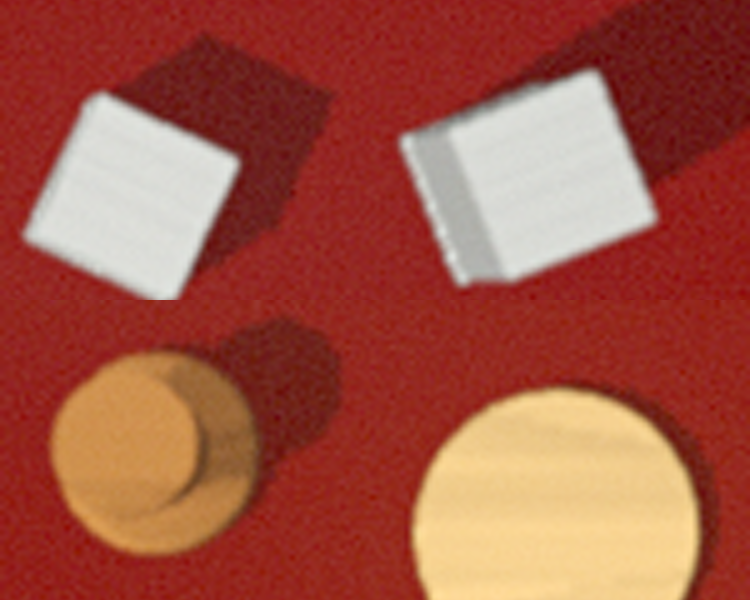

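```bash
cat >> h.py <<'E'
def load(f): return dict(np.load('pics/'+f+'.npz'))
E
python3 - <<'E'
from h import *
c=load('top0')
t=unproj(c,[(419.4,255.6),(449.4,243.6),(461.4,273.6),(431.6,286)],.076); print(t.round(4),t.mean(0))
print('edges',np.linalg.norm(t-np.roll(t,-1,0),axis=1))
e=t-np.roll(t,-1,0); print('ang',np.degrees(np.arctan2(e[:,1],e[:,0])))
print('rest top',unproj(c,(140.2,238),.04),'foot',unproj(c,(145.9,240.4),.006),'coaster',unproj(c,(226.2,256.2),.008))
s=load('side0')
for P in (t.mean(0),unproj(c,(140.2,238),.04)[0],unproj(c,(226.2,256.2),.008)[0]): print(proj(s,P))
E
```

```text
[[ 0.4814 -0.1698  0.076 ]
 [ 0.4998 -0.2175  0.076 ]
 [ 0.4526 -0.2351  0.076 ]
 [ 0.4338 -0.1878  0.076 ]] [ 0.46687769 -0.2025381   0.076     ]
edges [0.05113221 0.05041626 0.05091622 0.05096107]
ang [ 111.05202416   20.49034248  -68.33299872 -159.25751136]
rest top [[0.51647501 0.28040449 0.04      ]] foot [[0.51522641 0.28190578 0.006     ]] coaster [[0.48689676 0.14408457 0.008     ]]
[[356.99590732 184.59671973]]
[[259.72981795 342.92735115]]
[[304.54066098 303.11499122]]
```

Sizes (50–51 mm edges), the side view and the two rest estimates all agree, so I'll move over the tin.

```bash
python3 -m jog '[[3.55,-2.6,0,0.003,0],[3.55,-2.6,0,0.003,0],[3.55,-2.6,0,0.003,0],[3.55,-2.6,0,0.003,0],[3.55,-2.6,0,0.003,0],[3.55,-2.6,0,0.003,0],[3.55,-2.6,0,0.003,0],[3.55,-2.6,0,0.002,0],[3.55,-2.6,0,0,0],[3.55,-2.6,0,0,0]]' 6
cat >> h.py <<'E'
def go(P,yaw=None):
    s=st(); M=R.from_quat(s['eef_rot']).as_matrix(); d=M.T@(np.array(P)-s['ee_pos'])*100
    y=np.degrees(np.arctan2(M[1,0],M[0,0])); print('shift cm',d.round(2),'yaw',y.round(2),'turn',None if yaw is None else round(np.radians(y-yaw),3));
E
python3 -c "
from h import *
go([.4669,-.2025,.063],21)"
```

```text
time: 1.1
ee_pos: [0.4744, -0.1969, 0.2072]
eef_rot: [0.984, 0.175, -0.003, -0.002]
ft_force: [1.0, -1.2, -0.9]
width: 0.0869
t 1.1 p [ 0.4744 -0.1969  0.2072] w 0.0869 F [ 1.  -1.2 -0.9]
[[0.938, 0.346, -0.007], [0.346, -0.938, 0.003], [-0.006, -0.005, -1.0]]
shift cm [-0.82  0.34 14.43] yaw 20.22 turn -0.014
```

```bash
python3 -m jog '[[-0.4,0.2,1,-0.014,0],[-0.4,0.14,2,0,0],[0,0,2.5,0,0],[0,0,2.5,0,0],[0,0,2,0,0],[0,0,2,0,0],[0,0,1.5,0,0],[0,0,0.7,0,0],[0,0,0,0,0],[0,0,0,0,0]]'; python3 -c "
from h import *
go([.4669,-.2025,.063],21);snap('side','s1')"
```

```text
time: 2.1
ee_pos: [0.4687, -0.1947, 0.0584]
eef_rot: [0.982, 0.19, -0.003, -0.004]
ft_force: [0.4, -0.3, -0.0]
width: 0.0872
t 2.1 p [ 0.4687 -0.1947  0.0584] w 0.0872 F [ 0.4 -0.3 -0. ]
[[0.928, 0.373, -0.008], [0.373, -0.928, 0.006], [-0.005, -0.008, -1.0]]
shift cm [-0.46  0.65 -0.46] yaw 21.92 turn 0.016
```

View pics/s1.png

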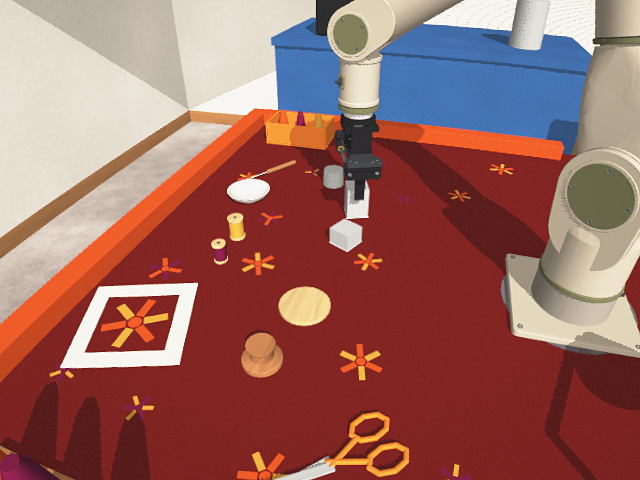

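The gripper straddles the tall tin at (357,195), and the short tin and cup are untouched. I'll correct the offset and close.

```bash
python3 -m jog '[[-0.4,0.6,-0.4,0.015,0],[0,0,0,0,0],[0,0,0,0,0.3],[0,0,0,0,0.6],[0,0,0,0,1],[0,0,0,0,1],[0,0,0,0,1],[0,0,0,0,1],[0,0,0,0,1],[0,0,0,0,1]]' 8; python3 -c "
from h import *
go([.43,.248,.15],21)"
```

```text
time: 3.15
ee_pos: [0.4687, -0.203, 0.0654]
eef_rot: [0.983, 0.182, -0.002, -0.002]
ft_force: [-0.7, 0.0, 0.8]
width: 0.0492
t 3.15 p [ 0.4687 -0.203   0.0654] w 0.0492 F [-0.7  0.   0.8]
[[0.934, 0.358, -0.004], [0.358, -0.934, 0.004], [-0.003, -0.005, -1.0]]
shift cm [ 12.52 -43.53  -8.27] yaw 20.99 turn -0.0
```

```bash
python3 -m jog '[[0,0,-2,0,1],[0,0,-3,0,1],[0,0,-3,0,1],[0.7,-1.5,-0.5,0,1],[0.7,-3,0,0,1],[1,-3.5,0,0,1],[1,-3.5,0,0,1],[1,-3.5,0,0,1],[1,-3.5,0,0,1],[1,-3.5,0,0,1]]'; python3 -c "
from h import *
go([.446,.254,.15],21)"
```

```text
time: 4.15
ee_pos: [0.4454, 0.0323, 0.1485]
eef_rot: [0.984, 0.178, -0.005, -0.004]
ft_force: [0.9, -0.5, -1.7]
width: 0.0492
t 4.15 p [0.4454 0.0323 0.1485] w 0.0492 F [ 0.9 -0.5 -1.7]
[[0.936, 0.351, -0.012], [0.351, -0.936, 0.005], [-0.009, -0.009, -1.0]]
shift cm [  7.84 -20.74  -0.04] yaw 20.55 turn -0.008
```

```bash
python3 -m jog '[[1.3,-3.6,0,0,1],[1.3,-3.6,0,0,1],[1.3,-3.6,0,0,1],[1.3,-3.6,0,0,1],[1.3,-3,0,0,1],[0.8,-2,0,0,1],[0.4,-1,0,0,1],[0,-0.4,0,0,1],[0,0,0,0,1],[0,0,0,0,1]]'; python3 -c "
from h import *
go([.446,.254,.088],21);snap('side','s2');crop('s2',180,200,200,180,4)"
```

```text
time: 5.15
ee_pos: [0.4316, 0.2723, 0.1419]
eef_rot: [0.983, 0.185, -0.01, -0.004]
ft_force: [-0.3, -0.4, -2.1]
width: 0.0492
t 5.15 p [0.4316 0.2723 0.1419] w 0.0492 F [-0.3 -0.4 -2.1]
[[0.931, 0.363, -0.021], [0.363, -0.932, 0.005], [-0.018, -0.012, -1.0]]
shift cm [0.77 2.29 5.35] yaw 21.31 turn 0.005
```

View pics/s2_c180_200.png

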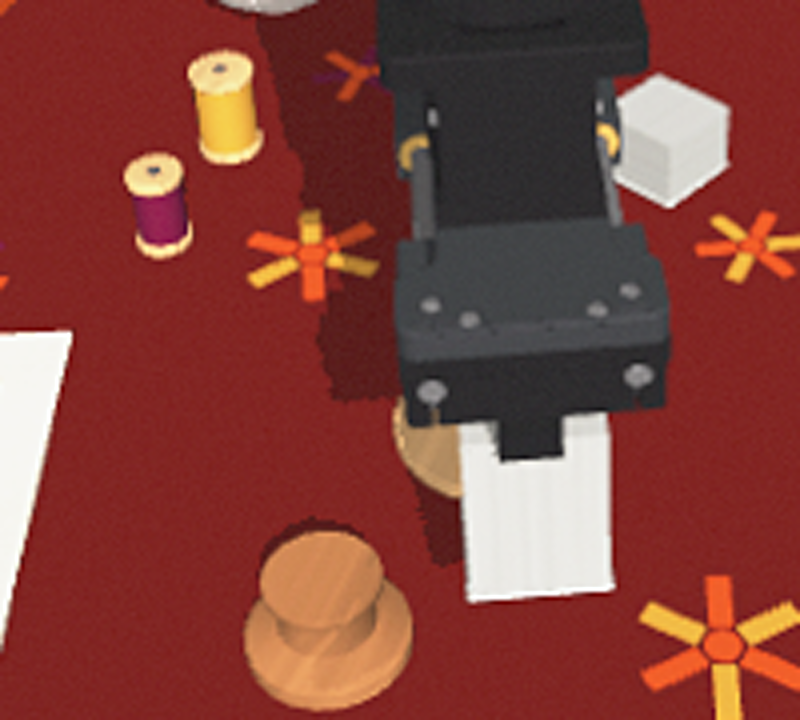

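The tin hangs upright in the jaws at crop (540,520), and the rest is at (320,580). I'll align with the rest's centre line and lower to push height.

```bash
python3 -m jog '[[0,1,0,0.005,1],[0,1,1,0,1],[0,0.3,2,0,1],[0,0,1.5,0,1],[0,0,0.8,0,1],[0,0,0,0,1],[0,0,0,0,1],[0,0,0,0,1],[0,0,0,0,1],[0,0,0,0,1]]' 6; python3 -c "
from h import *
go([.516,.281,.088],21);"
```

```text
time: 6.2
ee_pos: [0.4432, 0.2414, 0.0863]
eef_rot: [0.984, 0.177, -0.008, -0.003]
ft_force: [0.5, -0.7, -1.5]
width: 0.0497
t 6.2 p [0.4432 0.2414 0.0863] w 0.0497 F [ 0.5 -0.7 -1.5]
[[0.937, 0.349, -0.018], [0.349, -0.937, 0.002], [-0.016, -0.008, -1.0]]
shift cm [ 8.2  -1.18 -0.29] yaw 20.41 turn -0.01
```

```bash
python3 -m jog '[[0.3,-0.7,0,-0.01,1],[0.8,-0.4,0,0,1],[0.8,0,0,0,1],[0.8,0,0,0,1],[0.8,0,0,0,1],[0.8,0,0,0,1],[0.8,0,0,0,1],[0.4,0,0,0,1],[0,0,0,0,1],[0,0,0,0,1]]'; python3 -c "
from h import *
go([.516,.281,.088],21);snap('side','s3');crop('s3',180,200,200,180,4)"
```

```text
time: 7.2
ee_pos: [0.4963, 0.2752, 0.0862]
eef_rot: [0.983, 0.182, -0.008, -0.003]
ft_force: [0.1, 0.5, 1.1]
width: 0.0097
t 7.2 p [0.4963 0.2752 0.0862] w 0.0097 F [0.1 0.5 1.1]
[[0.933, 0.359, -0.016], [0.359, -0.933, 0.003], [-0.014, -0.009, -1.0]]
shift cm [ 2.04  0.17 -0.21] yaw 21.03 turn 0.001
```

View pics/s3_c180_200.png

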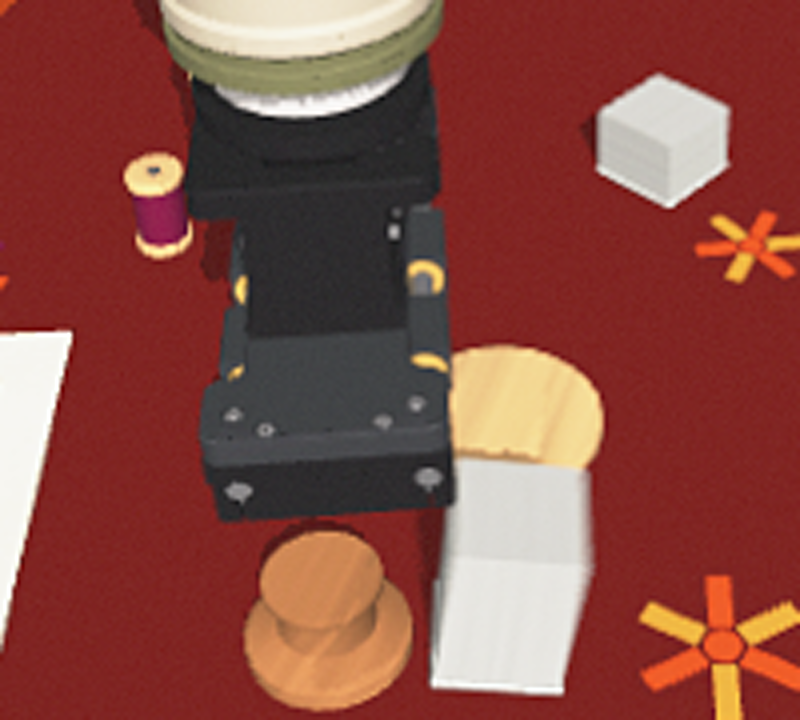

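The tin slid out of the light grip and is behind the gripper, apparently standing at crop (515,580). It may still be settling. I'll raise, open and look again.

```bash
python3 -m jog '[[0,0,-2,0,0.6],[0,0,-3,0,0],[0,0,-3,0,0],[0,-1,-2,0,0],[0,-3,0,0,0],[0,-3,0,0,0],[0,-3,0,0,0],[0,-2,0,0,0],[0,0,0,0,0],[0,0,0,0,0]]'; python3 -c "
from h import *
go([.45,.25,.088],21)
snap('side','s4');snap('top','t4')
im=cv2.imread('pics/s4.png')[240:400,220:380];im2=cv2.imread('pics/t4.png')[180:340,80:240]
cv2.imwrite('pics/m4.png',cv2.resize(np.hstack([im,im2]),None,fx=2.5,fy=2.5,interpolation=2))"
```

```text
time: 8.25
ee_pos: [0.4521, 0.388, 0.1925]
eef_rot: [0.983, 0.181, -0.007, -0.002]
ft_force: [0.9, 0.3, -0.3]
width: 0.0783
t 8.25 p [0.4521 0.388  0.1925] w 0.0783 F [ 0.9  0.3 -0.3]
[[0.934, 0.356, -0.014], [0.357, -0.934, 0.002], [-0.012, -0.006, -1.0]]
shift cm [-4.99 12.89 10.43] yaw 20.89 turn -0.002
```

View pics/m4.png

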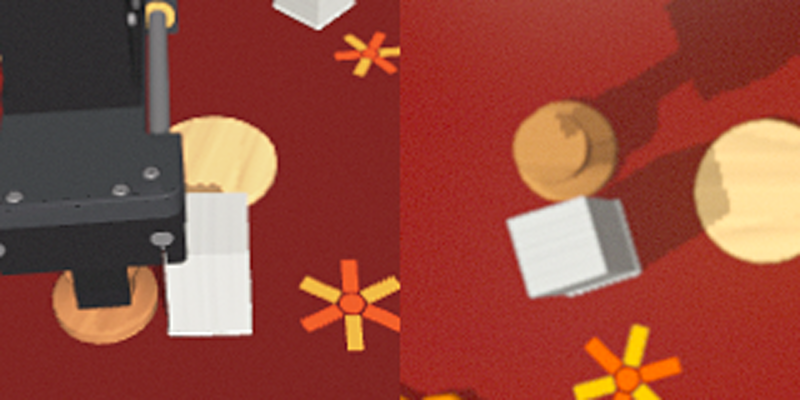

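The tin is standing undamaged, mouth down, beside the rest. Its top face in the m4 right half spans (507,219), (585,197), (607,274) and (530,297). I'll measure it again and then retry with a firmer, deeper grip.

Run:
```python
from h import *
c=load('t4')
t=unproj(c,[(122.8,267.6),(154,258.8),(162.8,289.6),(132,298.8)],.076); print(t.mean(0))
e=t-np.roll(t,-1,0); print(np.linalg.norm(e,axis=1),'ang',np.degrees(np.arctan2(e[:,1],e[:,0]))%90)
a=np.radians(np.mean(np.degrees(np.arctan2(e[:,1],e[:,0]))%90)); 
d=np.array([np.cos(a),np.sin(a)]); q=t.mean(0)[:2]-[.516,.281]; print('rel rest along,lat',q@d,q@[-d[1],d[0]])
go([*t.mean(0)[:2],.061],np.degrees(a))
print(proj(load('s4'),t.mean(0)))
```

```text
[0.44943103 0.26330901 0.076     ]
[0.05107876 0.05033975 0.05041464 0.05117289] ang [15.18604196 16.56600541 16.1101398  17.29480491]
rel rest along,lat -0.06885884189463737 0.0016908616937104139
t 8.35 p [0.4525 0.3875 0.1925] w 0.0837 F [ 0.4 -0.9  0.3]
[[0.935, 0.355, -0.014], [0.355, -0.935, 0.002], [-0.012, -0.006, -1.0]]
shift cm [-4.54 11.59 13.13] yaw 20.82 turn 0.079
[[302.74641961 328.40131724]]
```

```bash
python3 -m jog '[[-0.8,2,0,0.04,0],[-1.2,3,0,0.039,0],[-1.2,3,0,0,0],[-0.8,2,0,0,0],[-0.4,1.2,0,0,0],[0,0.3,0,0,0],[0,0,2,0,0],[0,0,2,0,0],[0,0,1,0,0],[0,0,0,0,0]]' 40; python3 -c "
from h import *
go([.4494,.2633,.061],16.3)"
```

```text
time: 9.35
ee_pos: [0.4492, 0.2511, 0.1412]
eef_rot: [0.991, 0.132, -0.005, -0.0]
ft_force: [-0.7, 0.1, 0.1]
width: 0.0866
t 9.35 p [0.4492 0.2511 0.1412] w 0.0866 F [-0.7  0.1  0.1]
[[0.965, 0.262, -0.01], [0.262, -0.965, -0.001], [-0.01, -0.002, -1.0]]
shift cm [ 0.42 -1.15  8.01] yaw 15.19 turn -0.019
```

```bash
python3 -m jog '[[0.4,-0.8,0.5,-0.019,0],[0,-0.3,2,0,0],[0,0,2,0,0],[0,0,1.6,0,0],[0,0,1,0,0],[0,0,0.4,0,0],[0,0,0,0,0.3],[0,0,0,0,1],[0,0,0,0,1],[0,0,0,0,1]]' 40; python3 -c "
from h import *
go([.4494,.2633,.061],16.3)"
```

```text
time: 10.35
ee_pos: [0.4536, 0.2706, 0.0692]
eef_rot: [0.989, 0.145, -0.001, -0.003]
ft_force: [-0.2, 0.3, 0.1]
width: 0.0627
t 10.35 p [0.4536 0.2706 0.0692] w 0.0627 F [-0.2  0.3  0.1]
[[0.958, 0.288, -0.002], [0.288, -0.958, 0.006], [-0.0, -0.006, -1.0]]
shift cm [-0.62  0.58  0.82] yaw 16.72 turn 0.007
```

```bash
python3 -m jog '[[-0.3,0.5,0.7,0,0.25],[-0.2,0,0.1,0,0.25],[0,0,0,0,0.25],[0,0,0,0,1],[0,0,0,0,1],[0,0,0,0,1],[0,0,0,0,1],[0,0,0,0,1],[0,0,-1,0,1],[0,0,-1.5,0,1]]' 40; python3 -c "
from h import *
go([.516,.281,.091],16.3)"
```

```text
time: 11.35
ee_pos: [0.449, 0.2628, 0.0857]
eef_rot: [0.989, 0.145, -0.002, -0.002]
ft_force: [-0.3, 0.0, -1.1]
width: 0.0488
t 11.35 p [0.449  0.2628 0.0857] w 0.0488 F [-0.3  0.  -1.1]
[[0.958, 0.288, -0.005], [0.288, -0.958, 0.004], [-0.003, -0.005, -1.0]]
shift cm [ 6.94  0.18 -0.55] yaw 16.71 turn 0.007
```

```bash
python3 -m jog '[[0,0.1,-0.4,0,1],[0.5,0,0,0,1],[0.8,0,0,0,1],[0.8,0,0,0,1],[0.6,0,0,0,1],[0.6,0,0,0,1],[0.6,0,0,0,1],[0.4,0,0,0,1],[0,0,0,0,1],[0,0,0,0,1]]' 40; python3 -c "
from h import *
go([.516,.281,.091],16.3)
snap('side','s5');crop('s5',200,240,160,150,4)"
```

```text
time: 12.35
ee_pos: [0.4913, 0.2752, 0.0906]
eef_rot: [0.989, 0.146, -0.006, -0.001]
ft_force: [-3.5, -1.5, 3.4]
width: 0.0488
t 12.35 p [0.4913 0.2752 0.0906] w 0.0488 F [-3.5 -1.5  3.4]
[[0.958, 0.288, -0.012], [0.288, -0.958, 0.001], [-0.011, -0.004, -1.0]]
shift cm [ 2.53  0.15 -0.07] yaw 16.74 turn 0.008
```

View pics/s5_c200_240.png

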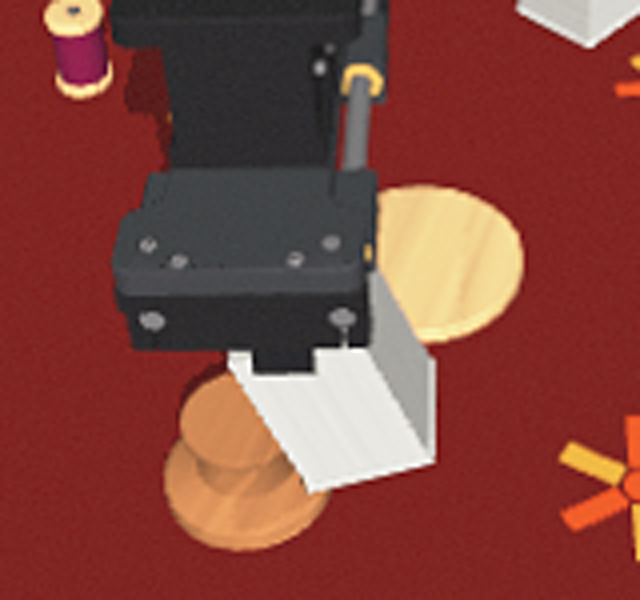

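The tin is pivoting cleanly in the grip: it is tilted about 30° against the rest's edge, with its lower end near (370,475). I'll carry on forward and down.

```bash
python3 -m jog '[[0.4,0.05,0.2,0,1],[0.6,0.05,0.3,0,1],[0.6,0.05,0.3,0,1],[0.6,0,0.3,0,1],[0.6,0,0.3,0,1],[0.6,0,0.3,0,1],[0.5,0,0.2,0,1],[0.2,0,0.1,0,1],[0,0,0,0,1],[0,0,0,0,1]]' 40; python3 -c "
from h import *
go([.516+.0172,.281+.0052,.068],16.3)"
```

```text
time: 13.4
ee_pos: [0.5339, 0.2875, 0.0707]
eef_rot: [0.989, 0.146, -0.004, -0.002]
ft_force: [-2.1, -0.5, 1.9]
width: 0.0485
t 13.4 p [0.5339 0.2875 0.0707] w 0.0485 F [-2.1 -0.5  1.9]
[[0.957, 0.289, -0.008], [0.289, -0.957, 0.004], [-0.007, -0.006, -1.0]]
shift cm [-0.11  0.11  0.27] yaw 16.77 turn 0.008
```

```bash
python3 -m jog '[[0,0,0.15,0,1],[0,0,0.15,0,1],[0,0,0.15,0,1],[0,0,0,0,1],[0,0,0,0,1],[0,0,0,0,1],[0,0,0,0,1],[0,0,0,0,1],[0,0,0,0,1],[0,0,0,0,1]]' 40; python3 -c "
from h import *
go([.516+.0172,.281+.0052,.068],16.3)
snap('side','s6');crop('s6',200,240,160,150,4)"
```

```text
time: 14.4
ee_pos: [0.5362, 0.2882, 0.069]
eef_rot: [0.989, 0.146, -0.0, -0.003]
ft_force: [-2.7, -1.2, 2.6]
width: 0.0487
t 14.4 p [0.5362 0.2882 0.069 ] w 0.0487 F [-2.7 -1.2  2.6]
[[0.958, 0.288, -0.001], [0.288, -0.958, 0.006], [0.001, -0.006, -1.0]]
shift cm [-0.35  0.11  0.1 ] yaw 16.76 turn 0.008
```

View pics/s6_c200_240.png

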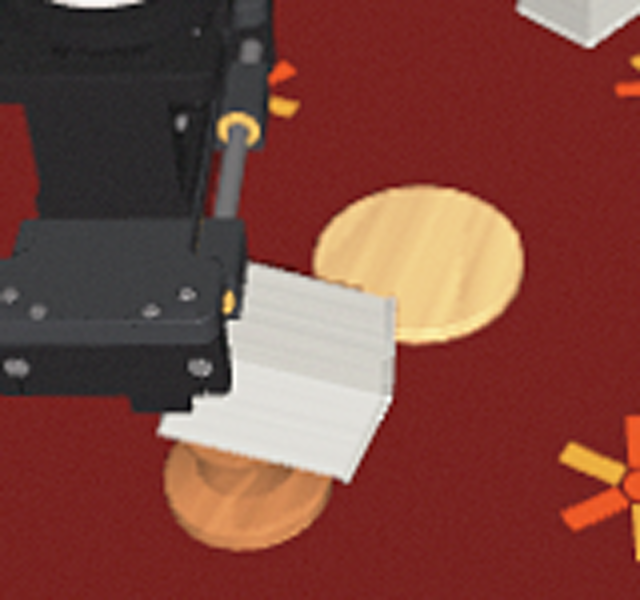

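Run:
```python
from h import *
c=load('s6'); s=r.read_state(); P=np.array(s['ee_pos'])-[0,0,.003]; d=np.array([.958,.288,0]); l=np.array([-.288,.958,0]); k=np.array([0,0,1])
for deg in (0,10,20,30):
    a=np.radians(deg); ax=d*np.cos(a)+k*np.sin(a); n=-d*np.sin(a)+k*np.cos(a)   # ax toward closed end, n up
    for off in(.018,):
        pts=[P+ax*(off)+l*.025-n*.025, P+ax*(off-.076)+l*.025-n*.025, P+ax*(off-.076)+l*.025+n*.025,P+ax*(off-.076)-l*.025+n*.025]
        print(deg,((proj(c,np.array(pts))-[200,240])*4).round(0).tolist())
```

```text
0 [[130.0, 464.0], [328.0, 463.0], [320.0, 375.0], [328.0, 277.0]]
10 [[118.0, 458.0], [316.0, 480.0], [331.0, 394.0], [338.0, 296.0]]
20 [[108.0, 451.0], [300.0, 494.0], [337.0, 414.0], [344.0, 316.0]]
30 [[99.0, 443.0], [280.0, 506.0], [338.0, 433.0], [345.0, 335.0]]
```

```bash
cat >> h.py <<'E'
from scipy.optimize import least_squares
def fit(c,obs,yaw,z0=.065,free=('a','x','y','z')):
    # obs: list of ((sx,sl,sn),(u,v)): signs of corner along axis(closed +), lateral(left +), normal(up +)
    S=np.array([o[0] for o in obs],float)*[.038,.025,.025]; U=np.array([o[1] for o in obs])
    def f(p):
        a,x,y,z=p; M=R.from_euler('ZY',[np.radians(yaw),-a]).as_matrix()
        return (proj(c,S@M.T+[x,y,z])-U).ravel()
    q=least_squares(f,[.2,.516,.281,z0]); print('tilt',np.degrees(q.x[0]),'c',q.x[1:].round(4),'res',np.abs(q.fun).max()); return q.x
E
python3 - <<'E'
from h import *
c=load('s6'); g=lambda x,y:(200+x/4,240+y/4)
q=fit(c,[((1,1,-1),g(160,433)),((-1,1,-1),g(350,482)),((-1,1,1),g(391,399)),((-1,-1,1),g(395,297))],16.7)
d=np.array([.958,.288]);l=np.array([-.288,.958])
print('rel rest',(q[1:3]-[.516,.281])@d,(q[1:3]-[.516,.281])@l)
P=np.array(r.read_state()['ee_pos']); print('P rel tin', (P[:2]-q[1:3])@d,(P[:2]-q[1:3])@l,P[2]-.003-q[3])
E
```

```text
tilt 20.6994024978232 c [0.4982 0.2775 0.0691] res 0.7122470181911922
rel rest -0.018043783481395514 0.0017545480955923013
P rel tin 0.0394997522026405 -0.0006534448160066385 -0.0031217795215407323
```

A least-squares fit (residual 0.7 px) puts the tin tilted 21° with its centre 18 mm short of the rest's axis. It slipped in the grip, so the pads now hold only the lower corner of the closed end. Lowering the grip about 16 mm should lay it flat, and then I'll pull it 10 mm forward.

```bash
python3 -m jog '[[0,0,0.2,0,1],[0.1,0,0.3,0,1],[0.1,0,0.3,0,1],[0.1,0,0.3,0,1],[0,0,0.3,0,1],[0,0,0.2,0,1],[0.2,0,0,0,1],[0.3,0,0,0,1],[0.3,0,0,0,1],[0,0,0,0,1]]' 40; python3 -c "
from h import *
go([.516,.281,.051],16.3)
snap('side','s7');crop('s7',200,240,160,150,4)"
```

```text
time: 15.45
ee_pos: [0.5545, 0.2938, 0.0577]
eef_rot: [0.989, 0.145, 0.007, -0.005]
ft_force: [-1.5, -1.0, 4.3]
width: 0.0489
t 15.45 p [0.5545 0.2938 0.0577] w 0.0489 F [-1.5 -1.   4.3]
[[0.958, 0.286, 0.013], [0.286, -0.958, 0.012], [0.016, -0.007, -1.0]]
shift cm [-4.07  0.13  0.61] yaw 16.64 turn 0.006
```

View pics/s7_c200_240.png

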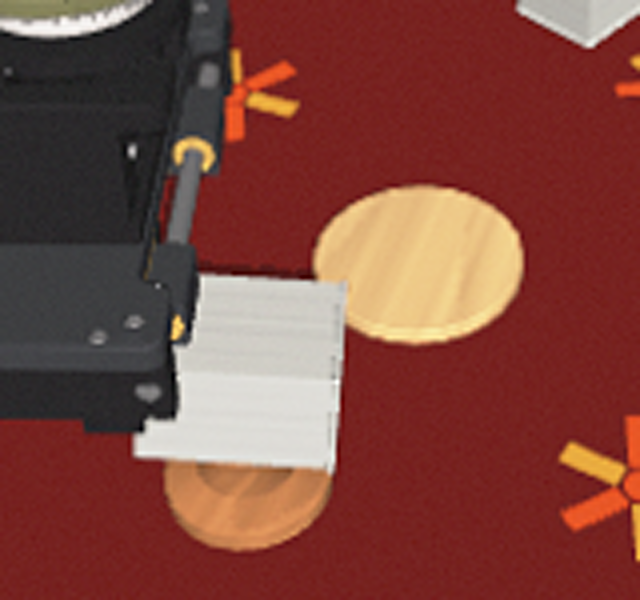

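The tin is now almost flat, with its lower edge running from (135,457) to (333,472) and its mouth edge at (338,380) and (346,284). I'll fit it numerically.

Run:
```python
from h import *
c=load('s7'); g=lambda x,y:(200+x/4,240+y/4)
q=fit(c,[((1,1,-1),g(135,457)),((-1,1,-1),g(333,472)),((-1,1,1),g(338,380)),((-1,-1,1),g(346,284))],16.7)
d=np.array([.958,.288]);l=np.array([-.288,.958])
print('rel rest',(q[1:3]-[.516,.281])@d,(q[1:3]-[.516,.281])@l)
P=np.array(r.read_state()['ee_pos']); print('P rel tin', (P[:2]-q[1:3])@d,(P[:2]-q[1:3])@l,P[2]-.003-q[3])
```

```text
tilt 5.518433683748071 c [0.5125 0.2819 0.0668] res 0.6399490857202181
rel rest -0.0031091258664919606 0.0018303446670940092
P rel tin 0.04364769787454355 -0.000643877441794883 -0.01209399738079979
```

Its centre is 3 mm from the rest axis with a 5.5° tilt. I'll lower the last few millimetres, release and rise.

```bash
python3 -m jog '[[0,0,0.2,0,1],[0,0,0.2,0,1],[0,0,0.2,0,1],[0,0,0,0,1],[0,0,0,0,0.3],[0,0,0,0,0],[0,0,0,0,0],[0,0,0,0,0],[0,0,0,0,0],[0,0,-1,0,0]]' 40; python3 -m jog '[[0,0,-2,0,0],[0,0,-3,0,0],[0,0,-3,0,0],[-1,0,-1.5,0,0],[-2.5,0,0,0,0],[-3.5,0,0,0,0],[-3.5,0,0,0,0],[-3,0,0,0,0],[-1,0,0,0,0],[0,0,0,0,0]]'; python3 -c "
from h import *
go([.49,.275,.068],16.3)
snap('side','s8');snap('top','t8')
im=cv2.imread('pics/s8.png')[260:400,200:360];im2=cv2.imread('pics/t8.png')[180:320,70:230]
cv2.imwrite('pics/m8.png',cv2.resize(np.hstack([im,im2]),None,fx=2.5,fy=2.5,interpolation=2))"
```

```text
time: 16.5
ee_pos: [0.5577, 0.2938, 0.062]
eef_rot: [0.989, 0.144, 0.011, -0.006]
ft_force: [-0.6, 1.0, 0.4]
width: 0.0846
time: 17.5
ee_pos: [0.4131, 0.2517, 0.1649]
eef_rot: [0.989, 0.145, 0.015, -0.006]
ft_force: [0.7, 0.2, -1.0]
width: 0.0867
t 17.5 p [0.4131 0.2517 0.1649] w 0.0867 F [ 0.7  0.2 -1. ]
[[0.958, 0.287, 0.028], [0.286, -0.958, 0.016], [0.031, -0.008, -0.999]]
shift cm [7.73 0.05 9.94] yaw 16.65 turn 0.006
```

View pics/m8.png

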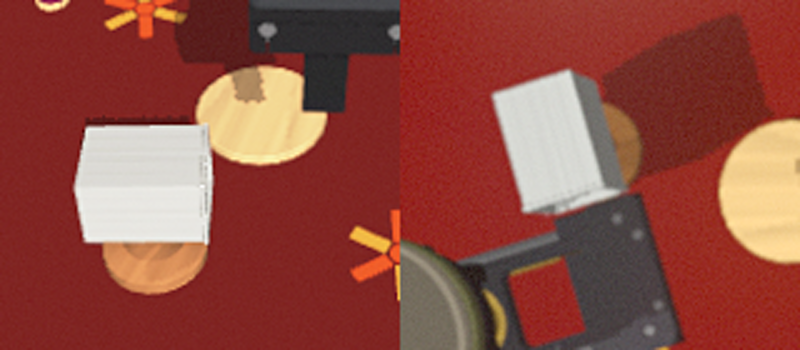

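The tin lies flat and free on the rest, with its mouth toward the robot. I'll fit its pose from both views.

Run:
```python
from h import *
t=unproj(load('t8'),[(70+(x-400)/2.5,180+y/2.5) for x,y in((493,93),(572,70),(610,192),(527,213))],.09); print(t.mean(0),t.round(3).tolist())
e=t-np.roll(t,-1,0); print(np.linalg.norm(e,axis=1),'ang',np.degrees(np.arctan2(e[:,1],e[:,0]))%90)
g=lambda x,y:(200+x/2.5,260+y/2.5)
q=fit(load('s8'),[((1,1,-1),g(83,242)),((-1,1,-1),g(207,243)),((-1,1,1),g(203,186)),((-1,-1,1),g(208,125)),((1,1,1),g(76,186)),((1,-1,1),g(87,127))],16.7)
go([.49,.275,.068],16.3)
```

```text
[0.51429223 0.27945651 0.09      ] [[0.545, 0.316, 0.09], [0.559, 0.267, 0.09], [0.483, 0.242, 0.09], [0.47, 0.293, 0.09]]
[0.05138576 0.08004381 0.05310781 0.07816834] ang [15.5924658  18.05216807 13.62727369 16.87117934]
tilt 0.6520638522345681 c [0.5164 0.2801 0.0618] res 0.6629435323750954
t 17.6 p [0.4143 0.2522 0.1649] w 0.0871 F [ 1.1  0.7 -0. ]
[[0.958, 0.286, 0.028], [0.286, -0.958, 0.017], [0.032, -0.009, -0.999]]
shift cm [7.59 0.07 9.93] yaw 16.63 turn 0.006
```

```bash
python3 -m jog '[[1,0,0,0,0],[2,0,0,0,0],[2,0,0,0,0],[1.5,0,1,0,0],[1,0,2,0,0],[0.3,0,2,0,0],[0,0,2,0,0],[0,0,1.5,0,0],[0,0,0.6,0,0],[0,0,0,0,0]]' 20; python3 -c "
from h import *
go([.4963,.2743,.069],16.6)"
```

```text
time: 18.6
ee_pos: [0.5076, 0.2804, 0.0701]
eef_rot: [0.99, 0.141, 0.015, -0.009]
ft_force: [-0.2, -0.1, 1.1]
width: 0.087
t 18.6 p [0.5076 0.2804 0.0701] w 0.087 F [-0.2 -0.1  1.1]
[[0.96, 0.279, 0.026], [0.279, -0.96, 0.023], [0.032, -0.014, -0.999]]
shift cm [-1.26  0.27  0.07] yaw 16.18 turn -0.007
```

```bash
python3 -m jog '[[-0.8,0.2,0,-0.007,0],[-0.5,0.1,0.1,0,0],[0,0,0,0,0],[0,0,0,0,0.2],[0,0,0,0,0.4],[0,0,0,0,1],[0,0,0,0,1],[0,0,0,0,1],[0,0,0,0,1],[0,0,0,0,1]]' 20
cat >> h.py <<'E'
def mfit(f,yaw,p0,roi,ths=range(-95,20,5)):
    """tilt (deg, closed end up +) and centre offsets from TCP along/up, by matching the white silhouette"""
    c=load(f); im=cv2.imread('pics/'+f+'.png'); u0,v0,w,h=roi; im=im[v0:v0+h,u0:u0+w]; hs=cv2.cvtColor(cv2.medianBlur(im,3),cv2.COLOR_BGR2HSV)
    wh=((hs[...,1]<45)&(hs[...,2]>105)).astype(np.uint8); dk=hs[...,2]<90
    n,lab,s,_=cv2.connectedComponentsWithStats(wh); wh=(lab==1+np.argmax(s[1:,4])); S=np.array([(a,b,d) for a in(-1,1) for b in(-1,1) for d in(-1,1)])*[.038,.025,.025]
    dv=np.array([np.cos(np.radians(yaw)),np.sin(np.radians(yaw)),0])
    def sc(a,x,z):
        M=R.from_euler('ZY',[np.radians(yaw),-np.radians(a)]).as_matrix()
        q=(proj(c,S@M.T+p0+dv*x+[0,0,z])-[u0,v0]); m=np.zeros(wh.shape,np.uint8); cv2.fillConvexPoly(m,cv2.convexHull((q*16).astype(np.int32)),1,shift=4); m=m>0
        return (m&~wh&~dk).sum()+(wh&~m).sum()+.1*(m&dk).sum()
    best=min(((sc(a,x,z),a,x,z) for a in ths for x in np.arange(-.05,.0501,.01) for z in np.arange(-.05,.0301,.01)))
    st=np.array([2.5,.005,.005]); 
    for k in range(4):
        b=best[1:]; best=min((sc(*(np.array(b)+st*np.array(o))),*(np.array(b)+st*np.array(o))) for o in np.ndindex(3,3,3) for o in [np.array(o)-1]); st=st/1.6
    print(f,'white',wh.sum(),'cost',round(best[0],1),'tilt %.1f along %.4f up %.4f'%best[1:]); return best
E
python3 - <<'E'
from h import *
go([.5,.28,.13],16.6); p=r.read_state()['ee_pos']; mfit('s8',16.6,np.array(p)-[0,0,.003],(190,230,150,160))
E
```

```text
time: 19.6
ee_pos: [0.4968, 0.2743, 0.0722]
eef_rot: [0.989, 0.145, 0.017, -0.01]
ft_force: [0.1, 0.0, 1.1]
width: 0.0497
t 19.6 p [0.4968 0.2743 0.0722] w 0.0497 F [0.1 0.  1.1]
[[0.958, 0.286, 0.032], [0.286, -0.958, 0.024], [0.037, -0.014, -0.999]]
shift cm [ 0.69 -0.53 -5.75] yaw 16.62 turn 0.0
s8 white 2437 cost 59.0 tilt 0.6 along 0.0212 up -0.0057
```

```bash
python3 -m jog '[[0,0,0,0,1],[0,0,-0.5,0,1],[0,0,-1,0,1],[0,0,-1.5,0,1],[0,0,-1.5,0,1],[0,0,-1.2,0,1],[0,0,-0.4,0,1],[0,0,0,0,1],[0,0,0,0,1],[0,0,0,0,1]]' 20
python3 - <<'E'
from h import *
s=st(); snap('side','s9'); mfit('s9',16.6,np.array(s['ee_pos'])-[0,0,.003],(190,200,150,190))
E
```

```text
time: 20.6
ee_pos: [0.4947, 0.2725, 0.1394]
eef_rot: [0.989, 0.145, 0.018, -0.009]
ft_force: [0.1, 0.7, -1.5]
width: 0.0496
t 20.6 p [0.4947 0.2725 0.1394] w 0.0496 F [ 0.1  0.7 -1.5]
[[0.958, 0.286, 0.033], [0.286, -0.958, 0.024], [0.038, -0.014, -0.999]]
s9 white 1488 cost 241.0 tilt 1.5 along 0.0200 up -0.0030
```

```bash
python3 -m jog '[[0,0,0,0,1],[0,0,0,0,1],[0,0,0,0,1],[0,0,0,0,1],[0,0,0,0,1],[0,0,0,0,1],[0,0,0,0,1],[0,0,0,0,1],[0,0,0,0,1],[0,0,0,0,1]]' 11
python3 - <<'E'
from h import *
s=st(); snap('side','s10'); mfit('s10',16.6,np.array(s['ee_pos'])-[0,0,.003],(190,200,150,190))
E
```

```text
time: 21.65
ee_pos: [0.494, 0.2722, 0.1379]
eef_rot: [0.989, 0.145, 0.017, -0.009]
ft_force: [-0.5, 0.0, -1.9]
width: 0.0499
t 21.65 p [0.494  0.2722 0.1379] w 0.0499 F [-0.5  0.  -1.9]
[[0.958, 0.287, 0.03], [0.286, -0.958, 0.023], [0.035, -0.014, -0.999]]
s10 white 1499 cost 240.7 tilt -2.5 along 0.0188 up -0.0038
```

```bash
python3 -m jog '[[0,0,0,0,1],[0,0,0,0,1],[0,0,0,0,1],[0,0,0,0,1],[0,0,0,0,1],[0,0,0,0,1],[0,0,0,0,1],[0,0,0,0,1],[0,0,0,0,1],[0,0,0,0,1]]' 8
python3 - <<'E'
from h import *
s=st(); snap('side','s11'); mfit('s11',16.6,np.array(s['ee_pos'])-[0,0,.003],(190,200,150,190))
E
```

```text
time: 22.7
ee_pos: [0.494, 0.2722, 0.1379]
eef_rot: [0.989, 0.145, 0.017, -0.009]
ft_force: [0.7, -0.7, -1.5]
width: 0.05
t 22.7 p [0.494  0.2722 0.1379] w 0.05 F [ 0.7 -0.7 -1.5]
[[0.958, 0.287, 0.03], [0.286, -0.958, 0.023], [0.036, -0.014, -0.999]]
s11 white 1598 cost 226.3 tilt -9.4 along 0.0162 up -0.0062
```

```bash
python3 -m jog '[[0,0,0,0,1],[0,0,0,0,1],[0,0,0,0,1],[0,0,0,0,1],[0,0,0,0,1],[0,0,0,0,1],[0,0,0,0,1],[0,0,0,0,1],[0,0,0,0,1],[0,0,0,0,1]]' 7
python3 - <<'E'
from h import *
s=st(); snap('side','s12'); mfit('s12',16.6,np.array(s['ee_pos'])-[0,0,.003],(190,200,150,190))
E
```

```text
time: 23.75
ee_pos: [0.494, 0.2722, 0.1379]
eef_rot: [0.989, 0.145, 0.017, -0.009]
ft_force: [-0.0, 0.3, -1.3]
width: 0.0501
t 23.75 p [0.494  0.2722 0.1379] w 0.0501 F [-0.   0.3 -1.3]
[[0.958, 0.287, 0.03], [0.286, -0.958, 0.023], [0.036, -0.014, -0.999]]
s12 white 1595 cost 228.3 tilt -9.4 along 0.0162 up -0.0062
```

```bash
python3 -m jog '[[0,0,0,0,1],[0,0,0,0,1],[0,0,0,0,1],[0,0,0,0,1],[0,0,0,0,1],[0,0,0,0,1],[0,0,0,0,1],[0,0,0,0,1],[0,0,0,0,1],[0,0,0,0,1]]' 5.5
python3 - <<'E'
from h import *
s=st(); snap('side','s13'); mfit('s13',16.6,np.array(s['ee_pos'])-[0,0,.003],(190,200,150,190))
E
```

```text
time: 24.8
ee_pos: [0.494, 0.2722, 0.1379]
eef_rot: [0.989, 0.145, 0.017, -0.009]
ft_force: [-0.4, -0.6, -1.8]
width: 0.0498
t 24.8 p [0.494  0.2722 0.1379] w 0.0498 F [-0.4 -0.6 -1.8]
[[0.958, 0.286, 0.03], [0.286, -0.958, 0.023], [0.035, -0.014, -0.999]]
s13 white 1624 cost 226.3 tilt -11.5 along 0.0157 up -0.0069
```

Gravity alone only brings it to −11°. I'll use the rest's edge again: back off behind it, lower, and push the closed end's face against the edge, which turns the closed end down.

```bash
python3 -m jog '[[0,0,0,0,1],[-0.5,0,0,0,1],[-1.5,0,0,0,1],[-2,0,0,0,1],[-1.5,0,0.3,0,1],[-0.5,0,1,0,1],[0,0,1.5,0,1],[0,0,1.5,0,1],[0,0,1.3,0,1],[0,0,0.5,0,1]]' 40
python3 - <<'E'
from h import *
go([.516-.073*.958,.281-.073*.288,.077],16.6);s=r.read_state(); snap('side','s14'); mfit('s14',16.6,np.array(s['ee_pos'])-[0,0,.003],(200,220,150,180))
E
```

```text
time: 25.85
ee_pos: [0.4367, 0.2559, 0.0697]
eef_rot: [0.989, 0.144, 0.017, -0.009]
ft_force: [-1.1, -0.7, -2.0]
width: 0.0495
t 25.85 p [0.4367 0.2559 0.0697] w 0.0495 F [-1.1 -0.7 -2. ]
[[0.958, 0.286, 0.031], [0.285, -0.958, 0.024], [0.037, -0.014, -0.999]]
shift cm [ 1.04 -0.13 -0.69] yaw 16.59 turn -0.0
s14 white 1296 cost 192.9 tilt -10.9 along 0.0150 up -0.0069
```

```bash
python3 -m jog '[[0,-0.1,-0.4,0,1],[0.3,0,-0.2,0,1],[0.4,0,0,0,1],[0.4,0,0,0,1],[0.4,0,0,0,1],[0.4,0,0,0,1],[0.4,0,0,0,1],[0.3,0,0,0,1],[0,0,0,0,1],[0,0,0,0,1]]' 40
python3 - <<'E'
from h import *
go([.516-.043*.958,.281-.043*.288,.077],16.6);s=r.read_state(); snap('side','s15'); mfit('s15',16.6,np.array(s['ee_pos'])-[0,0,.003],(200,220,150,180))
E
```

```text
time: 26.9
ee_pos: [0.4478, 0.2614, 0.0778]
eef_rot: [0.989, 0.146, 0.001, -0.002]
ft_force: [-1.1, -0.4, -0.9]
width: 0.0489
t 26.9 p [0.4478 0.2614 0.0778] w 0.0489 F [-1.1 -0.4 -0.9]
[[0.957, 0.289, 0.001], [0.289, -0.957, 0.005], [0.002, -0.005, -1.0]]
shift cm [2.8  0.09 0.08] yaw 16.78 turn 0.003
s15 white 1180 cost 215.9 tilt -14.1 along 0.0138 up -0.0076
```

```bash
python3 -m jog '[[0.4,0,0,0,1],[0.5,0,0,0,1],[0.5,0,0,0,1],[0.5,0,0,0,1],[0.4,0,0,0,1],[0.2,0,0,0,1],[0,0,0,0,1],[0,0,0,0,1],[0,0,0,0,1],[0,0,0,0,1]]' 40
python3 - <<'E'
from h import *
go([.516-.043*.958,.281-.043*.288,.077],16.6);s=r.read_state(); snap('side','s16'); mfit('s16',16.6,np.array(s['ee_pos'])-[0,0,.003],(200,220,150,180))
E
```

```text
time: 27.95
ee_pos: [0.4528, 0.2646, 0.0795]
eef_rot: [0.989, 0.148, -0.02, 0.006]
ft_force: [-3.4, -0.3, 0.4]
width: 0.0495
t 27.95 p [0.4528 0.2646 0.0795] w 0.0495 F [-3.4 -0.3  0.4]
[[0.956, 0.293, -0.037], [0.292, -0.956, -0.018], [-0.041, 0.007, -0.999]]
shift cm [2.23 0.26 0.16] yaw 16.99 turn 0.007
s16 white 1121 cost 247.9 tilt -20.6 along 0.0112 up -0.0080
```

```bash
python3 -m jog '[[0.8,0,0,0,1],[0.9,0,0,0,1],[0.9,0,0,0,1],[0.9,0,0,0,1],[0.9,0,0,0,1],[0.9,0,0,0,1],[0.3,0,0,0,1],[0,0,0,0,1],[0,0,0,0,1],[0,0,0,0,1]]' 40
python3 - <<'E'
from h import *
go([.516-.043*.958,.281-.043*.288,.077],16.6);s=r.read_state(); snap('side','s17'); mfit('s17',16.6,np.array(s['ee_pos'])-[0,0,.003],(200,220,150,180))
E
```

```text
time: 29.0
ee_pos: [0.502, 0.2828, 0.086]
eef_rot: [0.989, 0.149, -0.024, 0.009]
ft_force: [-3.4, -0.9, 3.7]
width: 0.0487
t 29.0 p [0.502  0.2828 0.086 ] w 0.0487 F [-3.4 -0.9  3.7]
[[0.954, 0.295, -0.045], [0.294, -0.955, -0.025], [-0.05, 0.011, -0.999]]
shift cm [-2.97  0.54  1.06] yaw 17.12 turn 0.009
s17 white 1549 cost 198.3 tilt -62.5 along -0.0162 up -0.0020
```

The fit gives the closed end down 62°. The tin's lowest corner lies behind the grip, so pressing it down on the coaster will finish standing it up. I'll carry it over the coaster.

```bash
python3 -m jog '[[0,0,-1,0,1],[0,0,-1.3,0,1],[-0.3,0.6,-0.3,0,1],[-0.7,2,0,0,1],[-0.9,2.8,0,0,1],[-0.9,2.8,0,0,1],[-0.6,2.2,0,0,1],[-0.4,1.4,0,0,1],[-0.2,0.6,0,0,1],[0,0,0,0,1]]' 40
python3 - <<'E'
from h import *
go([.5013,.1484,.075],16.6);s=r.read_state(); snap('side','s18'); mfit('s18',16.6,np.array(s['ee_pos'])-[0,0,.003],(220,170,160,170))
E
```

```text
time: 30.05
ee_pos: [0.5049, 0.1474, 0.1213]
eef_rot: [0.989, 0.149, -0.018, 0.008]
ft_force: [-0.6, -0.1, -2.1]
width: 0.0494
t 30.05 p [0.5049 0.1474 0.1213] w 0.0494 F [-0.6 -0.1 -2.1]
[[0.955, 0.294, -0.033], [0.294, -0.956, -0.022], [-0.038, 0.011, -0.999]]
shift cm [-0.13 -0.25  4.64] yaw 17.08 turn 0.008
s18 white 1401 cost 130.9 tilt -59.7 along -0.0150 up -0.0026
```

```bash
python3 -m jog '[[0,-0.2,1,0.008,1],[0,0,1.5,0,1],[0,0,1.5,0,1],[0,0,1,0,1],[0,0,0.6,0,1],[0.2,0,0.5,0,1],[0.2,0,0.5,0,1],[0.2,0,0.5,0,1],[0.1,0,0.3,0,1],[0,0,0,0,1]]' 40
python3 - <<'E'
from h import *
go([.5013,.1484,.043],16.6);s=r.read_state(); snap('side','s19'); mfit('s19',16.6,np.array(s['ee_pos'])-[0,0,.003],(220,190,160,170))
E
```

```text
time: 31.1
ee_pos: [0.5214, 0.1582, 0.0519]
eef_rot: [0.989, 0.147, -0.004, 0.008]
ft_force: [-1.1, -0.2, 2.1]
width: 0.0494
t 31.1 p [0.5214 0.1582 0.0519] w 0.0494 F [-1.1 -0.2  2.1]
[[0.957, 0.291, -0.006], [0.291, -0.956, -0.016], [-0.011, 0.014, -1.0]]
shift cm [-2.19  0.34  0.92] yaw 16.94 turn 0.006
s19 white 1064 cost 145.0 tilt -76.0 along -0.0219 up 0.0038
```

```bash
python3 -m jog '[[0,0,0.5,0,1],[0,0,0.5,0,1],[0,0,0.5,0,1],[0,0,0.5,0,1],[0,0,0.5,0,1],[0,0,0.3,0,1],[0,0,0,0,1],[0,0,0,0,1],[0,0,0,0,1],[0,0,0,0,1]]' 40
python3 - <<'E'
from h import *
go([.5013,.1484,.043],16.6);s=r.read_state(); snap('side','s20'); mfit('s20',16.6,np.array(s['ee_pos'])-[0,0,.003],(220,190,160,170))
E
```

```text
time: 32.15
ee_pos: [0.5414, 0.1645, 0.039]
eef_rot: [0.989, 0.147, 0.017, 0.006]
ft_force: [0.6, -0.9, 4.6]
width: 0.0492
t 32.15 p [0.5414 0.1645 0.039 ] w 0.0492 F [ 0.6 -0.9  4.6]
[[0.956, 0.291, 0.035], [0.292, -0.956, -0.007], [0.032, 0.017, -0.999]]
shift cm [-4.3   0.38 -0.53] yaw 16.97 turn 0.006
s20 white 922 cost 147.5 tilt -90.9 along -0.0262 up 0.0131
```

The tin is standing on its closed end (fit −91°), but about 32 mm off the coaster's centre, and I'm holding it by its edge. I'll release, rise and move back over it for a clean regrasp.

```bash
python3 -m jog '[[0,0,0,0,0.4],[0,0,0,0,0],[0,0,0,0,0],[0,0,0,0,0],[0,0,0,0,0],[0,0,-1,0,0],[0,0,-2.5,0,0],[0,0,-3,0,0],[0,0,-3,0,0],[0,0,-1,0,0]]' 20
python3 - <<'E'
from h import *
s=st(); snap('side','s21'); b=mfit('s21',16.6,np.array(s['ee_pos'])-[0,0,.003],(220,190,160,170),range(-95,-80,5))
snap('top','t21')
im=cv2.imread('pics/s21.png')[230:370,220:380];im2=cv2.imread('pics/t21.png')[180:320,120:280]
cv2.imwrite('pics/m21.png',cv2.resize(np.hstack([im,im2]),None,fx=2.5,fy=2.5,interpolation=2))
E
```

```text
time: 33.2
ee_pos: [0.5354, 0.1654, 0.1473]
eef_rot: [0.989, 0.148, 0.014, 0.006]
ft_force: [-0.7, 0.5, -0.2]
width: 0.0867
t 33.2 p [0.5354 0.1654 0.1473] w 0.0867 F [-0.7  0.5 -0.2]
[[0.956, 0.293, 0.029], [0.293, -0.956, -0.007], [0.026, 0.015, -1.0]]
s21 white 1510 cost 894.8 tilt -89.1 along -0.0270 up -0.0613
```

Run:
```python
from h import *
mfit('s21',16.6,np.array([.516,.157,.046]),(220,190,160,170),range(-95,-80,5))
mfit('s21',16.6,np.array([.516,.157,.046]),(220,190,160,170),range(-15,25,5))
```

```text
s21 white 1510 cost 67.4 tilt -89.7 along -0.0038 up 0.0012
s21 white 1510 cost 810.9 tilt 11.0 along -0.0030 up -0.0019
```

View pics/m21.png

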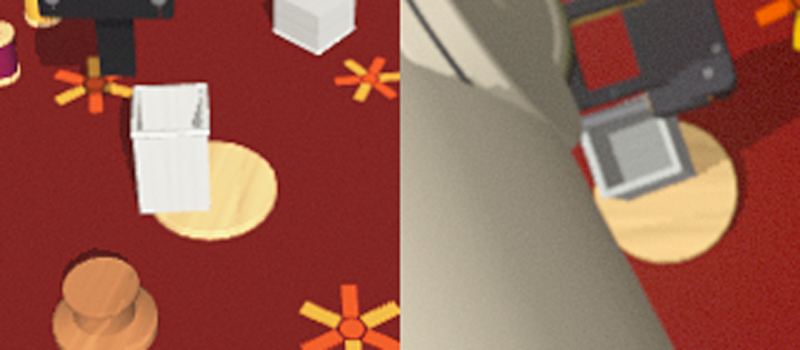

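The tin stands upright and free with its mouth up, toward the far side of the coaster. I'll combine both views for its position and yaw. That was my last picture, so I'll rely on numeric checks from here.

Run:
```python
from h import *
c=load('t21'); t=unproj(c,[(120+(x-400)/2.5,180+y/2.5) for x,y in((582,137),(663,115),(688,172),(606,198))],.084); print(t.round(4).tolist(),t.mean(0))
c=load('s21'); g=lambda p:(220+p[0]/2.5,230+p[1]/2.5)
S=np.array([(1,1,.084),(-1,1,.084),(1,-1,.084),(-1,-1,.084),(1,1,.008),(-1,1,.008)],float); U=np.array([g(p) for p in((131,136),(208,133),(136,87),(208,84),(141,214),(211,209))])
def f(p):
    a=p[2]; q=S.copy(); q[:,:2]=(S[:,:2]*.025)@np.array([[np.cos(a),np.sin(a)],[-np.sin(a),np.cos(a)]])+p[:2]; return (proj(c,q)-U).ravel()
q=least_squares(f,[.512,.156,.29]); print(q.x,np.degrees(q.x[2]),q.fun.round(1))
P=[*q.x[:2],.071]; go(P,np.degrees(q.x[2]))
```

```text
[[0.5168, 0.1832, 0.084], [0.53, 0.1327, 0.084], [0.4944, 0.1171, 0.084], [0.4787, 0.168, 0.084]] [0.50498196 0.15027915 0.084     ]
[0.51020561 0.15644868 0.32983545] 18.898178976819676 [ 0.9 -0.7 -0.2 -0.5  0.1  0.1 -0.6  0.4 -0.1 -0.1 -0.2  0.9]
t 33.3 p [0.5352 0.165  0.1456] w 0.087 F [-0.4 -0.3  0. ]
[[0.956, 0.292, 0.029], [0.293, -0.956, -0.007], [0.025, 0.015, -1.0]]
shift cm [-2.83 -0.03  7.39] yaw 17.02 turn -0.033
```

```bash
python3 -m jog '[[-0.8,0.1,0,-0.01,0],[-1.2,0.1,0,0,0],[-0.7,0,0.5,0,0],[0,0,1.5,0,0],[0,0,2,0,0],[0,0,1.8,0,0],[0,0,1,0,0],[0,0,0.3,0,0],[0,0,0,0,0],[0,0,0,0,0]]' 20; python3 -c "
from h import *
go([.510,.154,.071],17.5)"
```

```text
time: 34.3
ee_pos: [0.5052, 0.1517, 0.0604]
eef_rot: [0.988, 0.154, 0.008, 0.006]
ft_force: [-0.9, -1.1, -0.2]
width: 0.0871
t 34.3 p [0.5052 0.1517 0.0604] w 0.0871 F [-0.9 -1.1 -0.2]
[[0.952, 0.304, 0.017], [0.305, -0.952, -0.009], [0.013, 0.014, -1.0]]
shift cm [ 0.54 -0.06 -1.05] yaw 17.74 turn 0.004
```

```bash
python3 -m jog '[[0.4,0,-0.5,0,0],[0,0,0,0,0.2],[0,0,0,0,0.4],[0,0,0,0,1],[0,0,0,0,1],[0,0,0,0,1],[0,0,0,0,1],[0,0,-0.4,0,1],[0,0,-0.5,0,1],[0,0,0,0,1]]' 25
python3 - <<'E'
from h import *
go([.487,.1441,.071],17.5);s=r.read_state(); snap('side','s22'); b=mfit('s22',17.5,np.array(s['ee_pos'])-[0,0,.003],(220,190,160,170),range(-105,-70,5))
E
```

```text
time: 35.3
ee_pos: [0.5102, 0.1536, 0.0776]
eef_rot: [0.988, 0.154, 0.009, 0.006]
ft_force: [-0.4, -0.1, -2.2]
width: 0.0494
t 35.3 p [0.5102 0.1536 0.0776] w 0.0494 F [-0.4 -0.1 -2.2]
[[0.952, 0.304, 0.02], [0.305, -0.952, -0.009], [0.016, 0.015, -1.0]]
shift cm [-2.51  0.19  0.62] yaw 17.74 turn 0.004
s22 white 974 cost 101.9 tilt -90.0 along 0.0019 up -0.0176
```

```bash
python3 -m jog '[[-0.4,0.1,0,0,1],[-0.7,0.1,0,0,1],[-0.7,0,0,0,1],[-0.5,0,0,0,1],[-0.3,0,0,0,1],[0,0,0,0,1],[0,0,0,0,1],[0,0,0,0,1],[0,0,0,0,1],[0,0,0,0,1]]' 25
python3 - <<'E'
from h import *
go([.4851,.1435,.071],17.5);s=r.read_state(); snap('side','s23'); b=mfit('s23',17.5,np.array(s['ee_pos'])-[0,0,.003],(220,190,160,170),range(-105,-70,5))
E
```

```text
time: 36.35
ee_pos: [0.4833, 0.1424, 0.0765]
eef_rot: [0.988, 0.154, 0.009, 0.006]
ft_force: [-0.2, -0.0, -2.1]
width: 0.0497
t 36.35 p [0.4833 0.1424 0.0765] w 0.0497 F [-0.2 -0.  -2.1]
[[0.952, 0.304, 0.019], [0.304, -0.952, -0.01], [0.015, 0.015, -1.0]]
shift cm [ 0.2  -0.06  0.56] yaw 17.73 turn 0.004
s23 white 964 cost 88.0 tilt -91.0 along 0.0000 up -0.0180
```

```bash
python3 -m jog '[[0.2,0,0.2,0,1],[0,0,0.3,0,1],[0,0,0.3,0,1],[0,0,0.3,0,1],[0,0,0.2,0,1],[0,0,0,0,1],[0,0,0,0,1],[0,0,0,0,1],[0,0,0,0,1],[0,0,0,0,1]]' 25
python3 - <<'E'
from h import *
go([.4851,.1435,.067],17.5);s=r.read_state(); snap('side','s24'); b=mfit('s24',17.5,np.array(s['ee_pos'])-[0,0,.003],(220,190,160,170),range(-105,-70,5))
E
```

```text
time: 37.4
ee_pos: [0.4882, 0.1447, 0.0668]
eef_rot: [0.988, 0.155, 0.011, 0.007]
ft_force: [-0.9, -0.4, 3.8]
width: 0.0496
t 37.4 p [0.4882 0.1447 0.0668] w 0.0496 F [-0.9 -0.4  3.8]
[[0.952, 0.305, 0.024], [0.306, -0.952, -0.009], [0.02, 0.016, -1.0]]
shift cm [-0.33  0.02 -0.03] yaw 17.8 turn 0.005
s24 white 906 cost 94.7 tilt -89.0 along 0.0000 up -0.0162
```

It's on the coaster, with +4 N of contact force and within about 2 mm of centre. I'll release and retreat.

```bash
python3 -m jog '[[0,0,0,0,0.4],[0,0,0,0,0],[0,0,0,0,0],[0,0,0,0,0],[0,0,0,0,0],[0,0,-1,0,0],[0,0,-2.5,0,0],[0,0,-3,0,0],[0,0,-3,0,0],[0,0,-1,0,0]]'; python3 -m jog '[[0,1.5,-1,0,0],[0,3,0,0,0],[0,4,0,0,0],[0,4,0,0,0],[0,4,0,0,0],[0,4,0,0,0],[0,3,0,0,0],[0,1,0,0,0],[0,0,0,0,0],[0,0,0,0,0]]'
python3 - <<'E'
from h import *
st(); snap('side','s25'); snap('top','t25')
mfit('s25',17.5,np.array([.487,.144,.046]),(220,190,160,170),range(-105,-70,5))
im=cv2.imread('pics/t25.png'); hs=cv2.cvtColor(im,cv2.COLOR_BGR2HSV); c=load('t25')
w=((hs[...,1]<60)&(hs[...,2]>60)).astype(np.uint8); w[:, :170]=0; w[:,300:]=0; w[:210]=0; w[310:]=0
n,l,s,ct=cv2.connectedComponentsWithStats(w); k=1+np.argmax(s[1:,4]); print('tin',s[k],ct[k])
y=((hs[...,0]<25)&(hs[...,0]>8)&(hs[...,1]<170)&(hs[...,2]>120)).astype(np.uint8)|(l==k); y[:, :180]=0;y[:,280:]=0;y[:210]=0;y[310:]=0
n,l2,s2,_=cv2.connectedComponentsWithStats(y.astype(np.uint8)); k2=1+np.argmax(s2[1:,4]); print('coaster+tin',s2[k2])
pts=np.argwhere(l==k)[:,::-1].astype(np.float32); print(cv2.minAreaRect(pts))
S=np.array([(a,b,z) for a in(-.025,.025) for b in(-.025,.025) for z in(0,.076)]); M=R.from_euler('Z',17.5,degrees=True).as_matrix()
q=proj(c,S@M.T+[.487,.144,.008]); print('expected tin bbox',q.min(0),q.max(0))
E
```

```text
time: 38.45
ee_pos: [0.4844, 0.146, 0.1763]
eef_rot: [0.988, 0.155, 0.01, 0.006]
ft_force: [-0.0, -0.5, -0.1]
width: 0.0868
time: 39.45
ee_pos: [0.5619, -0.0925, 0.1945]
eef_rot: [0.987, 0.158, 0.012, 0.006]
ft_force: [0.4, 0.5, -0.0]
width: 0.087
t 39.45 p [ 0.5619 -0.0925  0.1945] w 0.087 F [ 0.4  0.5 -0. ]
[[0.95, 0.312, 0.026], [0.312, -0.95, -0.008], [0.022, 0.016, -1.0]]
s25 white 1499 cost 66.4 tilt -90.9 along 0.0020 up 0.0000
tin [ 197  232   47   43 1357] [219.47383935 253.25865881]
coaster+tin [ 197  227   58   59 2674]
((219.55001831054688, 253.15000915527344), (36.049964904785156, 38.89601516723633), 71.56504821777344)
expected tin bbox [197.78525313 233.44640985] [244.76354311 274.78955988]
```

```bash
python3 -c "
from bench import r
print(r.close_job(), r.read_state()['time'])"
```

```text
the job is handed in; nothing more can be done
the job is handed in; nothing more can be done
```

The job is handed in. The tall tin stands on its closed end, mouth up, within about 2 mm of the coaster's centre, and the gripper is clear of everything. I finished at about 39.5 s of the 56 s allowed.

**How it went**
1. I gripped the tin near its closed end and pivoted it against the rest's edge until it lay flat across the top, then let go. I measured its tilt there at under 1°.
2. I took it again by the mouth end, turned the closed end down against the rest's edge, and pressed it upright on the coaster.
3. I let go, took it again to bring it to the middle, and let go for good.

**Last checks**
- **Upright:** the silhouette in the side view shows the tin vertical to within 1°, offset about 2 mm.
- **Position:** in the top view its outline is within about 1.5 px of where a centred tin would be.
- **Hands off:** the fingers are fully open and the wrist force is about zero.
- **How I checked:** the final check was numeric only, because I had reached the viewer's limit of 12 pictures.

**What went wrong on the way**
- **Dropped once:** on the first try at the rest, the 6 N grip was too light. The tin slipped out a couple of centimetres onto the table and landed upright, still mouth down. I took it again with 40 N.
- **Slip in the grip:** while pivoting it also slid a long way within the jaws. It first came upright on the coaster about 27 mm off centre, so I took it a third time to centre it.
- **View disagreement:** before that last regrasp the two camera views differed by about 7 mm on the tin's sideways position. I used a value between them, and closing the jaws centred the tin.

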